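# Unbar the specimen cradle

### The job

Two transport cradles stand on the microscope bench, each locked by a bar with an orange grip lying in two open-topped U brackets. Unlock the one that holds the green carton: lift its bar straight up, level, so that both ends leave the brackets together and well clear, then set it down (do not drop it) flat, grip upward, lengthwise in the middle of the black mat. Leave the bar over the petri dish and the small objective case with the black base where they are.

Things in the scene. Friction and masses are not known exactly. Their poses are not given: they have to be found in the camera images.
- carton_bar: Loose bar over the green carton, 0.1 to 0.2 kg. Origin: centre of its underside, z up. Steel, 170 mm along y, 16 wide (x), 14 high; black heads (22 x 7 x 22 high) at the ends, flush below; mid-length an orange grip block 20 wide (x), 44 long (y), 13 to 40 mm above the underside: pinch it across x. Play in the brackets 3 mm each way in x, 4 in y. Both bars look alike.
- carton_cradle: Cradle with the green carton, fixed. Origin: centre of its underside, on the bench, z up. Aluminium base 92 (x) x 176 (y) x 6 mm. Grey U brackets at y = -66 and +66 mm, 16 thick (y), 38 wide (x), slot 22 wide (x): floor 47, prong tops 71 mm above the bench; the bar starts on the slot floor, along y. The carton between them (78 x 99 mm, fixed) reaches up to 44 mm.
- rest_mat: Black rubber mat for the bar, fixed, 100 (x) x 220 (y, its long side) x 4 mm thick, nearer the robot than the cradles. Origin: centre of its underside, on the bench; its top is 4 mm above that.
- dish_bar: Bystander: the equal bar in an equal cradle that holds a white petri dish (62 mm across) on a grey block; same size, axes and origin as the other bar. Leave it in its brackets.
- objective_case: Bystander: loose upright objective case, 36 mm across, 59 mm high, black base and cloudy clear top, behind the cradles. Origin: centre of its underside.

How it is judged:
By the outcome, as a careful person would: the job done as asked, in the order asked, and still so for the second after the job is handed in, with the robot touching nothing.
It also fails if it takes over 35 s, if anything falls off the work surface, if the arm or the gripper's body presses on something with over 40 N, if the wrist force passes 120 N, or if a joint passes its speed limit or range.

### The arm

A 6-joint arm with a two-finger parallel gripper is mounted at the origin on a cart in front of the work surface, level with it; the furniture and walls round the work are solid. World frame = base frame: x ahead of the robot, y to its left, z up, the work surface at z = 0. Lengths are in m, angles in degrees, forces in N, time in s.
With the tool pointing down it reaches from about 0.3 to 0.75 m from the base axis. Payload 8.5 kg.
Tool frame: the origin (TCP) lies midway between the tips of the shut fingers; the grasp point (between the pads) lies 19 mm behind it; z points along the fingers, y is the line along which they close (so a half turn about z gives the same grasp; the last joint's range is limited). The gripper opens to 85 mm and grips with 20 to 120 N. Pads are 22 mm wide; open, the fingers measure 114 mm over their backs; the gripper's body (76 mm by 85 mm) begins 54 mm behind the grasp point. The pads swing forward as they close: fully open they stand 13 mm farther back than shut.
Start: joints at [58.883, 21.807, 74.336, -0, 83.858, -12.336], TCP at [0.177, 0.521, 0.231] pointing down, gripper open.
Joint ranges: [-178.18, 178.18], [-50.72, 133.34], [12.68, 142.11], [-81.47, 261.47], [9.98, 163.14], [-165.26, 165.26]. Speed limits (degrees/s): [136.94, 136.94, 180, 180, 180, 180].

### API

Orientations are given as a 3x3 rotation matrix whose columns are the frame's x, y, z axes.
In Python, from rig import monitor, optics, close_job, models gives the robot as it stands.
- The arm moves only by the tool step_arm, never from a script. Its arguments are lists of equal length, an entry for each row: "fingers": the closure, from -1 (fully open) to 1 (shut); "travel": the shift along the tool's x, y, z scaled (see below), a list of three; "twist": the turn about the tool's z scaled (see below). In form: {"fingers": [fingers, ...], "travel": [[tx, ty, tz], ...], "twist": [twist, ...]}. A call has 1 to 10 rows; each row shifts and turns the commanded pose from where the row before left it, along the tool's axes as they then stand; what a row does not reach is not made up. The controller multiplies each number of a shift by 100 mm and each number of a turn by pi rad. A row lasts 1/8 s, in which the tool goes at most 62.5 mm and 10.7 degrees, less where a joint would pass 70% of its speed; a pose out of reach is approached as far as the arm can. A call with a number of a shift or a turn outside -1 to 1 is refused whole. A call with a gripper value outside its range is refused whole. The fingers move at their own pace and stop on an object; "force" is the grip in N (left out, the last holds). Time passes only in rows, so rows that do not move let the fingers close. It gives the time, the measured TCP pose, the force, the opening and the grip force at its end, in the units of the state.
- monitor.observe(): the state, without advancing time (a new reading comes with each control period).
- optics.get_image(name): name is "scene" or "top"; returns (picture, depth): 400x640x3 uint8, blue, green, red; 400x640 float32, m along the optical axis (not along the pixel's ray), 0 where there is no reading.
- optics.get_calibration(name): a dict with "vertical_fov" (degrees; the focal length in pixels is half the picture's height over the tangent of half this angle, whatever the lens; pixels are square), "cx", "cy" (the principal point, pixels), "distortion" ([k1, k2, p1, p2, k3] as OpenCV has them; the pictures are not rectified), "world_from_camera" (4x4, takes a point from camera to world coordinates). Camera axes: x right, y up, looking along -z (the intrinsics and any distortion apply to the point x, -y, -z); pixel columns grow to the right and rows downward; lengths in m; the calibration is good to about 2 mm. A picture is of the moment at which its call begins. get_calibration takes no time and is no camera call.
- close_job(): hands the job in; it is judged then, once.
Trained networks look in the newest picture that a camera, given by its name, has taken for a name from the list of things; names that differ only in an ending like _2 or _b are one class to them, and where a whole thing is asked for, a point or a joint stands for the part that bears it (a point fixed in the world has none). Each returns a list of dicts, best first, with "confidence" (0 to 1); they miss things now and then, are a little off and sometimes report something else, mostly with a low value. They report only what shows in the picture. A call takes as long as a camera call.
- models.trace(camera, query): "mask" (400x640 bool, what is visible of it) and "point" ([column, row] in pixels, amid what is visible of it).
- models.landmark_of(camera, query): "point" ([column, row] in pixels: a listed point, or the origin of a listed thing).
The state is a dict: "time_s": time; "q": joint angles; "qvel": joint speeds; "joint_efforts": joint torques, N m; "position": TCP position; "tool_rot": TCP orientation; "ft_force": force on the tool from outside, world axes, zero at the start; "wrist_torque": the same for the moment, N m; "grip_width": finger opening in m; "gripper_force": force on a finger pad.
Only numpy, scipy, OpenCV 4.12 (cv2) and the standard library are available. Lean on these libraries where they do the work, as an engineer would, in place of code of your own. Each camera call takes 0.05 s, during which the arm holds its last target. There are 200 camera calls.

## Working session

There is one attempt and no reset: what is moved stays moved. The work goes in short steps, Python scripts to look and compute and a tool call to move; the robot and the scene stay as the last step left them, time stands still between calls to the robot, and variables do not carry over. Pictures are saved under pics/ and viewed, at most 10 in all, crops included, and the job is handed in when it is done.

Besides the shell and the picture viewer there is one more tool, called as name(argument=value, ...), one argument or row to a line, values as JSON. step_arm: Moves the arm, as the interface text tells. Its arguments: {"type":"object","properties":{"fingers":{"type":"array","items":{"type":"number"}},"travel":{"type":"array","items":{"type":"array","items":{"type":"number"}}},"twist":{"type":"array","items":{"type":"number"}},"force":{"type":"number"}},"required":["fingers","travel","twist"]}

```bash
mkdir -p pics
cat > h.py <<'E'
import numpy as np, cv2
from rig import monitor, optics, models
def cal(n):
    c=optics.get_calibration(n); f=200/np.tan(np.radians(c["vertical_fov"])/2)
    return np.array([[f,0,c["cx"]],[0,f,c["cy"]],[0,0,1]]),np.array(c["distortion"],float),np.array(c["world_from_camera"])
def rays(n,uv):
    K,D,T=cal(n); p=cv2.undistortPoints(np.array(uv,float).reshape(-1,1,2),K,D).reshape(-1,2)
    d=np.c_[p[:,0],-p[:,1],-np.ones(len(p))]
    return T[:3,3],d@T[:3,:3].T     # scale = depth
def at_z(n,uv,z):
    o,d=rays(n,uv); return o+d*((z-o[2])/d[:,2])[:,None]
def cloud(n,depth,mask):
    v,u=np.nonzero(mask&(depth>0)); o,d=rays(n,np.c_[u,v]); return o+d*depth[v,u][:,None]
def tri(a,ua,b,ub):
    oa,da=rays(a,[ua]);ob,db=rays(b,[ub]);da=da[0];db=db[0]
    s=np.linalg.lstsq(np.c_[da,-db],ob-oa,rcond=None)[0]
    p,q=oa+da*s[0],ob+db*s[1]; return (p+q)/2,np.linalg.norm(p-q)
E
python3 - <<'E'
from h import *
np.set_printoptions(precision=4,suppress=True)
for n in("scene","top"):
    im,d=optics.get_image(n); cv2.imwrite(f"pics/{n}0.png",im); np.save(n+"d.npy",d); np.save(n+"i.npy",im)
    print(n,cal(n)[2])
    for q in("carton_bar","carton_cradle","rest_mat","dish_bar","objective_case"):
        for r in models.trace(n,q)[:2]:
            P=cloud(n,d,r["mask"]); print(q,round(r["confidence"],2),np.round(r["point"]),np.median(P,0) if len(P) else 0, P.min(0) if len(P) else 0,P.max(0) if len(P) else 0)
print(monitor.observe()); print(monitor.observe()["tool_rot"])
E
```

```text
scene [[-0.676   0.3285 -0.6596  0.0343]
 [-0.7369 -0.2987  0.6064  0.3909]
 [ 0.0022  0.896   0.444   0.4367]
 [ 0.      0.      0.      1.    ]]
carton_bar 0.76 [355. 178.] [ 0.5944 -0.2378  0.0611] [ 0.5739 -0.7937 -0.2155] [ 1.1024 -0.1645  0.0867]
carton_cradle 0.6 [360. 207.] [ 0.5726 -0.2089  0.0236] [ 0.5405 -0.3515 -0.0032] [ 0.6354 -0.1542  0.0701]
carton_cradle 0.24 [353. 178.] [ 0.5947 -0.242   0.0619] [ 0.576  -0.938  -0.2462] [ 1.1027 -0.1646  0.0867]
rest_mat 0.57 [370. 269.] [ 0.4245 -0.085   0.0026] [ 0.3742 -0.2182 -0.0025] [0.4857 0.0118 0.0052]
dish_bar 0.57 [253. 221.] [0.5855 0.0323 0.0599] [ 0.5692 -0.0598 -0.0007] [0.6892 0.1082 0.087 ]
objective_case 0.94 [237. 199.] [ 0.7465 -0.0317  0.0352] [ 0.7383 -0.0604 -0.0013] [ 0.8332 -0.0203  0.0579]
top [[-0.0055  0.9861 -0.1659  0.4361]
 [-1.     -0.0061 -0.0029 -0.1185]
 [-0.0039  0.1659  0.9861  0.9022]
 [ 0.      0.      0.      1.    ]]
carton_bar 0.98 [395. 183.] [ 0.6005 -0.2518  0.0616] [ 0.5771 -0.3543 -0.0015] [ 0.6365 -0.1699  0.091 ]
carton_cradle 0.95 [389. 198.] [ 0.5873 -0.2467  0.0402] [ 0.5424 -0.3
[... 401 characters left out ...]
 0.7415 -0.0614 -0.0033] [ 0.7994 -0.0198  0.0606]
{'time_s': 0.6, 'q': array([ 58.8808,  21.8062,  74.3397,  -0.0009,  83.8576, -12.3369]), 'qvel': array([ 0.027 ,  0.0378,  0.0134, -0.0101,  0.0558, -0.0386]), 'joint_efforts': array([  0.0005, -44.8156, -23.1406,  -0.    ,   0.0005,   0.    ]), 'position': array([0.1771, 0.5207, 0.2313]), 'tool_rot': array([[-0.9467,  0.322 , -0.    ],
       [ 0.322 ,  0.9467, -0.0001],
       [-0.    , -0.0001, -1.    ]]), 'ft_force': array([-0.3543,  0.6838,  0.5674]), 'wrist_torque': array([0.0112, 0.0293, 0.002 ]), 'gripper_force': 0.0, 'grip_width': 0.08566039103214843}
[[-0.9467  0.322  -0.    ]
 [ 0.322   0.9467 -0.0001]
 [-0.     -0.0001 -1.    ]]
```

View pics/scene0.png

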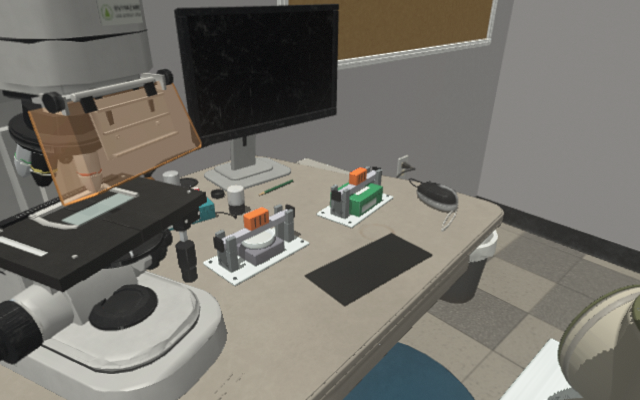

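View pics/top0.png

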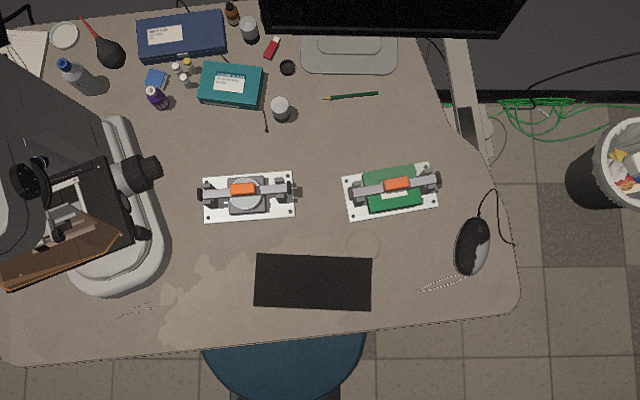

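The scene view shows the green carton's cradle at the far right (grip about 357,176) and the dish cradle at left (257,219). In the top view the carton bar's grip is at (397,184), tilted a little, and the mat spans (254–372, 254–311). The microscope stands on the left, between the start pose and the work.

Run:
```python
from h import *
np.set_printoptions(precision=4,suppress=True)
I={n:np.load(n+"i.npy") for n in("scene","top")};Dp={n:np.load(n+"d.npy") for n in I}
box={"scene":(345,370,165,185),"top":(380,415,172,195)}
C={}
for n in I:
    h=cv2.cvtColor(I[n],cv2.COLOR_BGR2HSV); m=(h[...,0]<15)&(h[...,1]>150)&(h[...,2]>80)
    a,b,c,d=box[n]; w=np.zeros_like(m); w[c:d,a:b]=1; m&=w
    P=cloud(n,Dp[n],m); print(n,m.sum(),"z pct",np.percentile(P[:,2],[5,50,90,97]))
    Tp=P[P[:,2]>0.080]; 
    print(" top rect",cv2.minAreaRect(Tp[:,:2].astype(np.float32)*1000), np.median(Tp,0))
    v,u=np.nonzero(m); C[n]=[u.mean(),v.mean()]
print("tri grip",tri("scene",C["scene"],"top",C["top"]))
# bar axis: cloud high points around
d=Dp["top"];P=cloud("top",d,np.ones_like(d,bool))
for nm,c in(("carton",(0.60,-0.25)),):
    s=(abs(P[:,0]-c[0])<.07)&(abs(P[:,1]-c[1])<.11)
    for lo,hi in((.055,.0665),(.0665,.078),(.08,.1),(.038,.05),(.004,.01)):
        Q=P[s&(P[:,2]>lo)&(P[:,2]<hi)]; print(lo,len(Q),cv2.minAreaRect(Q[:,:2].astype(np.float32)*1000),np.median(Q,0))
# mat
h=cv2.cvtColor(I["top"],cv2.COLOR_BGR2GRAY); m=(h<45); w=np.zeros_like(m);w[240:325,240:385]=1;m&=w
ct=max(cv2.findContours(m.astype(np.uint8),0,2)[0],key=cv2.contourArea)
p=at_z("top",ct.reshape(-1,2),.004);print("mat",cv2.minAreaRect(p[:,:2].astype(np.float32)*1000),np.median(cloud("top",d,m)[:,2]))
h=cv2.cvtColor(I["scene"],cv2.COLOR_BGR2GRAY); m=(h<45); w=np.zeros_like(m);w[232:305,303:436]=1;m&=w
ct=max(cv2.findContours(m.astype(np.uint8),0,2)[0],key=cv2.contourArea)
p=at_z("scene",ct.reshape(-1,2),.004);print("mat scene",cv2.minAreaRect(p[:,:2].astype(np.float32)*1000))
# microscope extents
for a in np.arange(-.1,.6,.05):
    r=[]
    for x0 in np.arange(.1,.75,.05):
        s=(abs(P[:,1]-a-.025)<.025)&(abs(P[:,0]-x0-.025)<.025); r.append(int(P[s,2].max()*1000) if s.any() else -9)
    print("y%.2f"%a,r)
Q=cloud("scene",Dp["scene"],Dp["scene"]>0);Q=Q[(Q[:,1]>.1)&(Q[:,2]>.01)&(Q[:,0]<.8)&(Q[:,0]>-.3)]
for a in np.arange(.1,.6,.05):
    s=Q[(Q[:,1]>a)&(Q[:,1]<a+.05)]; print("scene y%.2f"%a,len(s),s.min(0) if len(s) else '')
```

```text
scene 189 z pct [0.0645 0.0804 0.0856 0.0861]
 top rect ((600.6176147460938, -249.36184692382812), (20.279390335083008, 46.18555450439453), 14.116717338562012) [ 0.598  -0.2463  0.0847]
top 164 z pct [0.0837 0.0862 0.0881 0.089 ]
 top rect ((601.8787841796875, -254.9731903076172), (18.259904861450195, 42.15739059448242), 9.174040794372559) [ 0.5992 -0.2585  0.0863]
tri grip (array([ 0.605 , -0.2569,  0.0708]), np.float64(0.006459659845183324))
0.055 621 ((601.5009155273438, -254.52801513671875), (36.80583572387695, 169.3068389892578), 10.111382484436035) [ 0.601  -0.2335  0.0602]
0.0665 266 ((602.1392211914062, -254.37588500976562), (37.862796783447266, 167.90512084960938), 10.04970932006836) [ 0.5996 -0.2472  0.0695]
0.08 285 ((602.1653442382812, -255.05252075195312), (21.044424057006836, 43.97087478637695), 9.952861785888672) [ 0.6014 -0.2542  0.0858]
0.038 1598 ((601.8779296875, -251.906982421875), (76.60012817382812, 161.23631286621094), 9.986746788024902) [ 0.5932 -0.2527  0.0421]
0.004 880 ((600.4760131835938, -253.53602600097656), (93.83470153808594, 174.1366729736328), 10.178068161010742) [ 0.5766 -0.2226  0.0056]
mat ((430.56573486328125, -104.39476776123047), (218.4690399169922, 98.41936492919922), 87.11425018310547) 0.002997964840635081Traceback (most recent call last):
  File "<stdin>", line 25, in <module>
ValueError: max() iterable argument is empty
```

Run:
```python
from h import *
np.set_printoptions(precision=4,suppress=True)
I={n:np.load(n+"i.npy") for n in("scene","top")};Dp={n:np.load(n+"d.npy") for n in I}
h=cv2.cvtColor(I["scene"],cv2.COLOR_BGR2GRAY); print(h[269,370]); m=(h<h[269,370]+20); w=np.zeros_like(m);w[232:305,303:436]=1;m&=w
ct=max(cv2.findContours(m.astype(np.uint8),0,2)[0],key=cv2.contourArea)
p=at_z("scene",ct.reshape(-1,2),.004);print("mat scene",cv2.minAreaRect(p[:,:2].astype(np.float32)*1000))
P=np.r_[cloud("top",Dp["top"],Dp["top"]>0),cloud("scene",Dp["scene"],Dp["scene"]>0)]
print("max z per cell, x from .1 step .05")
for a in np.arange(-.1,.65,.05):
    r=[]
    for x0 in np.arange(0,.75,.05):
        s=(abs(P[:,1]-a-.025)<.025)&(abs(P[:,0]-x0-.025)<.025); r.append(int(P[s,2].max()*1000) if s.any() else -9)
    print("y%.2f"%a,r)
```

```text
52
mat scene ((426.59149169921875, -98.4303970336914), (218.17971801757812, 99.2864761352539), 87.21621704101562)
max z per cell, x from .1 step .05
y-0.10 [-9, 10, 2, -231, -228, -225, 3, 7, 9, 7, 4, 71, 71, 4, 60]
y-0.05 [-9, 204, 160, -229, -226, -225, 4, 7, 7, 6, 5, 87, 87, 2, 59]
y0.00 [194, 206, 160, -229, -227, -225, 3, 6, 6, 6, 8, 89, 88, 2, 3]
y0.05 [190, -9, -448, -232, -228, -227, 4, 3, 3, 3, 8, 72, 73, 4, 3]
y0.10 [-9, -9, -452, -236, -230, -2, 3, 3, 3, 4, 7, 70, 8, 3, 3]
y0.15 [-781, -681, -9, -9, -245, 0, 3, 3, 46, 400, 413, 209, 118, 98, 5]
y0.20 [-778, -781, -779, -9, -9, 2, 3, 3, 305, 433, 433, 426, 405, 105, 46]
y0.25 [-781, -779, -779, -781, -9, 1, 4, 32, 426, 425, 210, 312, 394, 385, 366]
y0.30 [-778, -779, -780, -778, -9, 2, 3, 3, 426, 426, 362, 345, 328, -9, 337]
y0.35 [-779, -777, -779, -779, -9, 3, 3, 3, 208, 209, 212, 213, 243, -9, -9]
y0.40 [-778, -781, -777, -778, -9, 3, 4, 4, 2, -9, 109, 23, 1, -9, -9]
y0.45 [-775, -777, -778, -779, -9, 2, 2, 3, 2, -9, -9, -9, -9, -9, -9]
y0.50 [-779, -778, -779, -782, -9, -9, -9, -9, -3, -9, -9, -9, -9, -9, -9]
y0.55 [-779, -777, -779, -783, -9, -9, -9, -9, -9, -9, -9, -9, -9, -9, -9]
y0.60 [-778, -776, -779, -780, -9, -9, -9, -9, -9, -9, -9, -9, -9, -9, -9]
```

step_arm(
  fingers=[-1,-1,-1,-1,-1,-1,-1,-1,-1,-1],
  travel=[
    [-0.18,-0.35,0],
    [-0.18,-0.35,0],
    [-0.18,-0.35,0],
    [-0.18,-0.35,0],
    [-0.18,-0.35,0],
    [-0.18,-0.35,0],
    [-0.18,-0.35,0],
    [-0.25,-0.31,0],
    [-0.25,-0.31,0],
    [-0.25,-0.31,0],
  ],
  twist=[0,0,0,0,0,0,0,0,0,0],
)

```text
time_s: 1.85
position: [0.2588, 0.1348, 0.2316]
tool_rot: [[-0.947, 0.322, 0.001], [0.322, 0.947, 0.0], [-0.001, 0.0, -1.0]]
ft_force: [0.9, 0.5, -0.4]
grip_width: 0.0856
gripper_force: 0.0
```

step_arm(
  fingers=[-1,-1,-1,-1,-1,-1,-1,-1,-1,-1],
  travel=[
    [-0.25,-0.31,0],
    [-0.25,-0.31,0],
    [-0.25,-0.31,0],
    [-0.25,-0.31,0],
    [-0.25,-0.31,0],
    [0,0,0],
    [0,0,0],
    [0,0,0],
    [0,0,0],
    [0,0,0],
  ],
  twist=[0,0,0,0,0,0.056,0.056,0.056,0.056,0.056],
)

```text
time_s: 3.1
position: [0.327, -0.051, 0.2315]
tool_rot: [[-0.35, 0.937, 0.0], [0.937, 0.35, -0.0], [-0.0, 0.0, -1.0]]
ft_force: [-0.1, -1.1, -0.1]
grip_width: 0.0854
gripper_force: 0.0
```

step_arm(
  fingers=[-1,-1,-1,-1,-1,-1,-1,-1,-1,-1],
  travel=[
    [0,0,0],
    [-0.307,0.295,0],
    [-0.307,0.295,0],
    [-0.307,0.295,0.1],
    [-0.307,0.295,0.1],
    [-0.307,0.295,0.1],
    [-0.307,0.295,0.1],
    [-0.307,0.295,0.1],
    [-0.307,0.295,0.1],
    [0,0,0.05],
  ],
  twist=[0.059,0,0,0,0,0,0,0,0,0],
)

```text
time_s: 4.35
position: [0.6038, -0.2522, 0.1644]
tool_rot: [[-0.176, 0.984, -0.001], [0.984, 0.176, 0.001], [0.001, -0.001, -1.0]]
ft_force: [-1.1, 0.3, -0.3]
grip_width: 0.0854
gripper_force: 0.0
```

Run:
```python
from h import *
np.set_printoptions(precision=4,suppress=True)
s=monitor.observe();print(s["position"],s["tool_rot"],s["q"])
out=[]
for n,b in(("scene",(290,430,100,230)),("top",(330,460,110,240))):
    im,d=optics.get_image(n); np.save(n+"i1.npy",im);np.save(n+"d1.npy",d)
    K,D,T=cal(n); R=s["tool_rot"];p=s["position"]
    # projected TCP and fingertip guesses (open: tips at +-42 mm along y, 13 mm back)
    pts=np.array([p,p+R@[0,.0425,-.013],p+R@[0,-.0425,-.013]])
    c=(pts-T[:3,3])@T[:3,:3]; c=c*[1,-1,-1]
    uv=cv2.projectPoints(c,np.zeros(3),np.zeros(3),K,D)[0].reshape(-1,2); print(n,uv)
    for q in uv: cv2.circle(im,tuple(int(round(x)) for x in q),1,(255,0,255),-1)
    a,bb,c0,d0=b; out.append(cv2.resize(im[c0:d0,a:bb],(400,400),interpolation=0))
cv2.imwrite("pics/h1.png",np.hstack(out))
```

```text
[ 0.6038 -0.2522  0.1644] [[-0.1763  0.9843 -0.001 ]
 [ 0.9843  0.1763  0.0006]
 [ 0.0008 -0.0009 -1.    ]] [-33.0157  35.1729  62.2119  -0.004   82.6823 -43.1716]
scene [[359.3032 134.8069]
 [342.4988 125.1073]
 [377.6253 132.5055]]
top [[402.8864 171.8435]
 [398.6334 144.3634]
 [410.0835 196.1282]]
```

View pics/h1.png

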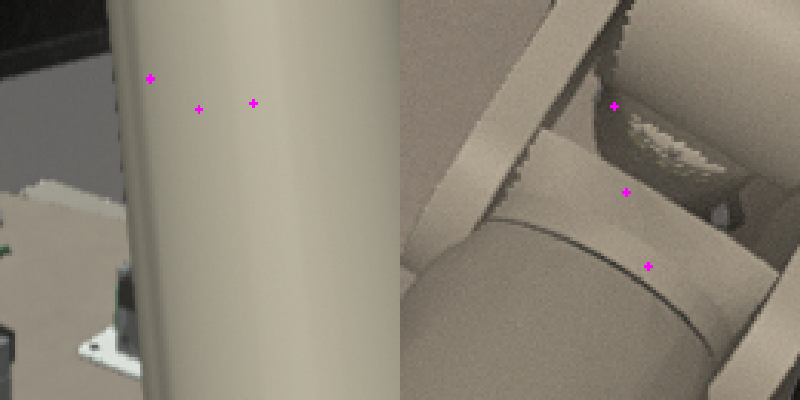

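step_arm(
  fingers=[-1,-1,-1,-1,-1,-1,-1,-1,-1],
  travel=[
    [0,-0.022,0.1],
    [0,0,0.2],
    [0,0,0.2],
    [0,0,0.2],
    [0,0,0.2],
    [0,0,0.1],
    [0,0,0.08],
    [0,0,0],
    [0,0,0],
  ],
  twist=[0,0,0,0,0,0,0,0,0],
)

```text
time_s: 5.58
position: [0.6008, -0.2515, 0.059]
tool_rot: [[-0.177, 0.984, 0.001], [0.984, 0.177, -0.001], [-0.001, 0.001, -1.0]]
ft_force: [-0.6, 0.4, -0.0]
grip_width: 0.0854
gripper_force: 0.0
```

step_arm(
  fingers=[0,0.4,0.6,0.7,1,1,1,1,1,1],
  travel=[
    [0,0,0],
    [0,0,0],
    [0,0,0],
    [0,0,0],
    [0,0,0],
    [0,0,0],
    [0,0,0],
    [0,0,0],
    [0,0,0],
    [0,0,0],
  ],
  twist=[0,0,0,0,0,0,0,0,0,0],
  force=30,
)

```text
time_s: 6.82
position: [0.6007, -0.2514, 0.0585]
tool_rot: [[-0.177, 0.984, 0.0], [0.984, 0.177, -0.0], [-0.0, 0.0, -1.0]]
ft_force: [0.8, -0.7, 3.7]
grip_width: 0.0194
gripper_force: 32.4
```

step_arm(
  fingers=[1,1,1,1,1,1,1,1,1,1],
  travel=[
    [0,0,0],
    [0,0,0],
    [0,0,-0.04],
    [0,0,-0.06],
    [0,0,-0.06],
    [0,0,-0.06],
    [0,0,-0.08],
    [0,0,-0.08],
    [0,0,-0.08],
    [0,0,0],
  ],
  twist=[0,0,0,0,0,0,0,0,0,0],
  force=60,
)

```text
time_s: 8.07
position: [0.6008, -0.2515, 0.1052]
tool_rot: [[-0.177, 0.984, 0.001], [0.984, 0.177, -0.001], [-0.001, 0.001, -1.0]]
ft_force: [0.3, 0.3, -0.8]
grip_width: 0.0194
gripper_force: 58.5
```

step_arm(
  fingers=[1,1,1,1,1,1,1],
  travel=[
    [0,0,-0.15],
    [0,0,-0.15],
    [0,0,-0.15],
    [0,0,-0.15],
    [0,0,-0.1],
    [0,0,0],
    [0,0,0],
  ],
  twist=[0,0,0,0,0,0,0],
)

```text
time_s: 8.95
position: [0.6004, -0.2512, 0.1737]
tool_rot: [[-0.177, 0.984, -0.001], [0.984, 0.177, 0.001], [0.001, -0.001, -1.0]]
ft_force: [0.2, -0.3, -0.8]
grip_width: 0.0189
gripper_force: 58.6
```

Run:
```python
from h import *
np.set_printoptions(precision=4,suppress=True)
s=monitor.observe();print(s["position"],s["wrist_torque"],s["ft_force"])
out=[]
for n,b in(("scene",(280,440,80,240)),("top",(320,480,110,270))):
    im,d=optics.get_image(n); np.save(n+"i2.npy",im);np.save(n+"d2.npy",d)
    a,bb,c0,d0=b; out.append(cv2.resize(im[c0:d0,a:bb],(400,400),interpolation=0))
cv2.imwrite("pics/h2.png",np.hstack(out))
```

```text
[ 0.6004 -0.2512  0.1737] [ 0.0145 -0.0127 -0.0419] [ 0.1713 -0.3268 -0.8349]
```

View pics/h2.png

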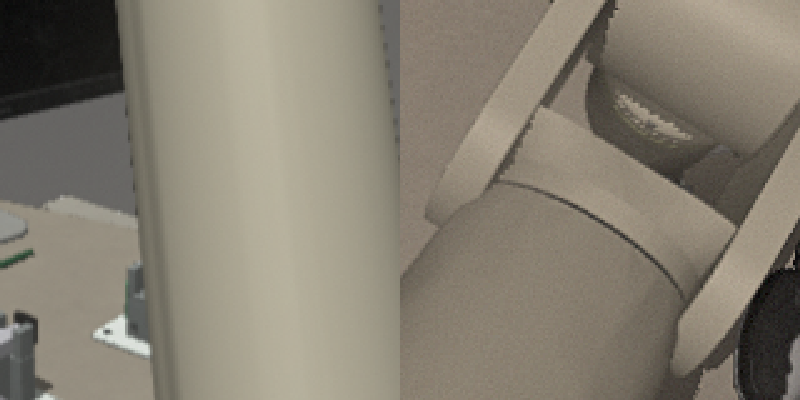

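step_arm(
  fingers=[1,1,1,1,1,1,1,1,1,1],
  travel=[
    [0,0,0],
    [0,0,0],
    [0.235,-0.299,0],
    [0.235,-0.299,0],
    [0.235,-0.299,0],
    [0.235,-0.299,0],
    [0.235,-0.299,0],
    [0.235,-0.299,0],
    [0,0,0],
    [0,0,0],
  ],
  twist=[0.0365,0.0365,0,0,0,0,0,0,0,0],
)

```text
time_s: 10.3
position: [0.4292, -0.1017, 0.1745]
tool_rot: [[0.051, 0.999, 0.001], [0.999, -0.051, -0.0], [-0.0, 0.001, -1.0]]
ft_force: [-0.6, -0.7, -0.9]
grip_width: 0.0191
gripper_force: 59.0
```

Run:
```python
from h import *
np.set_printoptions(precision=4,suppress=True)
s=monitor.observe();print(s["position"],s["tool_rot"],s["wrist_torque"],s["ft_force"],s["grip_width"])
out=[]
for n,b in(("scene",(280,440,180,340)),("top",(230,390,190,350))):
    im,d=optics.get_image(n); np.save(n+"i3.npy",im);np.save(n+"d3.npy",d)
    a,bb,c0,d0=b; out.append(cv2.resize(im[c0:d0,a:bb],(400,400),interpolation=0))
cv2.imwrite("pics/h3.png",np.hstack(out))
```

```text
[ 0.4292 -0.1017  0.1745] [[ 0.0513  0.9987  0.0007]
 [ 0.9987 -0.0513 -0.0005]
 [-0.0004  0.0007 -1.    ]] [ 0.0337 -0.0332  0.029 ] [-0.5543 -0.7099 -0.8899] 0.019102272446024783
```

View pics/h3.png

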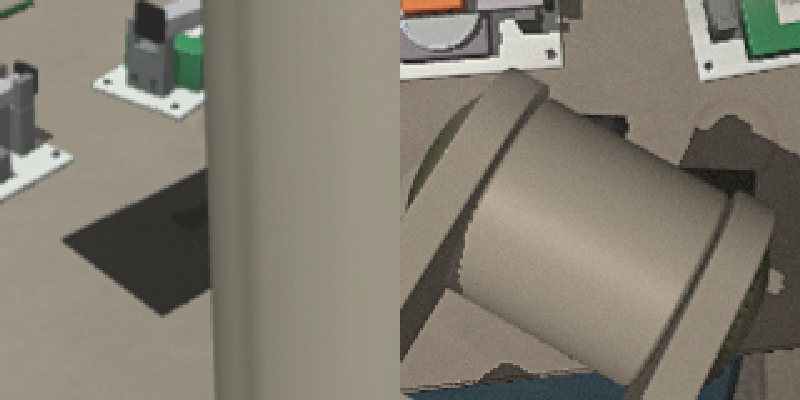

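The bar is held: its left head shows at about (340,187) in the scene view, over the cradle background. I'll check its level and height from depth.

Run:
```python
from h import *
np.set_printoptions(precision=4,suppress=True)
s=monitor.observe();p=s["position"];R=s["tool_rot"]
for n in("scene","top"):
    d=np.load(n+"d3.npy");P=cloud(n,d,d>0);L=(P-p)@R   # tool coords
    m=(abs(L[:,0])<.1)&(abs(L[:,1])<.014)&(L[:,2]>-.035)&(L[:,2]<.03)&(abs(L[:,0])>.015)
    Q=L[m];print(n,len(Q))
    for a in np.arange(-.1,.1,.01):
        q=Q[(Q[:,0]>=a)&(Q[:,0]<a+.01)]
        if len(q)>2: print("%.2f"%a,len(q),q.min(0),q.max(0))
```

```text
scene 371
0.03 4 [ 0.0375  0.0016 -0.002 ] [ 0.0385  0.0068 -0.0005]
0.04 33 [ 0.0407 -0.01   -0.0022] [0.0499 0.0062 0.0129]
0.05 63 [ 0.0502 -0.0103 -0.0019] [0.0599 0.0053 0.0118]
0.06 61 [ 0.0602 -0.0106 -0.0019] [0.0696 0.0057 0.0128]
0.07 40 [ 0.0701 -0.0119 -0.0089] [0.0799 0.0065 0.0113]
0.08 170 [ 0.0802 -0.0131 -0.0099] [0.0864 0.008  0.0123]
top 0
```

step_arm(
  fingers=[1,1,1,1,1,1,1,1,1,1],
  travel=[
    [0,0,0.15],
    [0,0,0.25],
    [0,0,0.25],
    [0,0,0.25],
    [0,0,0.25],
    [0,0,0.2],
    [0,0,0.1],
    [0,0,0.05],
    [0,0,0],
    [0,0,0],
  ],
  twist=[0,0,0,0,0,0,0,0,0,0],
)

```text
time_s: 11.65
position: [0.429, -0.1015, 0.0248]
tool_rot: [[0.051, 0.999, 0.001], [0.999, -0.051, -0.001], [-0.001, 0.001, -1.0]]
ft_force: [-0.3, -0.5, -0.2]
grip_width: 0.0191
gripper_force: 59.0
```

step_arm(
  fingers=[1,1,1,1,1,1,1,1],
  travel=[
    [0,0,0.02],
    [0,0,0.02],
    [0,0,0.01],
    [0,0,0.01],
    [0,0,0.01],
    [0,0,0],
    [0,0,0],
    [0,0,0],
  ],
  twist=[0,0,0,0,0,0,0,0],
)

```text
time_s: 12.65
position: [0.4287, -0.1013, 0.0174]
tool_rot: [[0.051, 0.999, 0.0], [0.999, -0.051, -0.0], [-0.0, 0.0, -1.0]]
ft_force: [-0.6, -0.2, -1.2]
grip_width: 0.0192
gripper_force: 59.0
```

step_arm(
  fingers=[1,1,1,1],
  travel=[
    [0,0,0.01],
    [0,0,0.005],
    [0,0,0],
    [0,0,0],
  ],
  twist=[0,0,0,0],
)

```text
time_s: 13.15
position: [0.4287, -0.1013, 0.0158]
tool_rot: [[0.051, 0.999, 0.0], [0.999, -0.051, 0.0], [0.0, 0.0, -1.0]]
ft_force: [-0.7, 0.5, -1.6]
grip_width: 0.0194
gripper_force: 59.0
```

step_arm(
  fingers=[1,1,1],
  travel=[
    [0,0,0.006],
    [0,0,0],
    [0,0,0],
  ],
  twist=[0,0,0],
)

```text
time_s: 13.52
position: [0.4287, -0.1013, 0.0156]
tool_rot: [[0.051, 0.999, 0.0], [0.999, -0.051, -0.0], [-0.0, 0.0, -1.0]]
ft_force: [0.8, 0.4, 4.9]
grip_width: 0.0189
gripper_force: 59.7
```

step_arm(
  fingers=[0.5,0,-0.5,-1,-1,-1,-1,-1],
  travel=[
    [0,0,0],
    [0,0,0],
    [0,0,0],
    [0,0,0],
    [0,0,0],
    [0,0,0],
    [0,0,0],
    [0,0,0],
  ],
  twist=[0,0,0,0,0,0,0,0],
  force=20,
)

```text
time_s: 14.52
position: [0.4286, -0.1013, 0.0152]
tool_rot: [[0.051, 0.999, -0.0], [0.999, -0.051, 0.0], [0.0, -0.0, -1.0]]
ft_force: [0.4, 0.9, 0.3]
grip_width: 0.0849
gripper_force: 0.0
```

step_arm(
  fingers=[-1,-1,-1,-1,-1,-1,-1,-1,-1,-1],
  travel=[
    [0,0,-0.1],
    [0,0,-0.2],
    [0,0,-0.3],
    [0,0,-0.3],
    [0,0,-0.4],
    [0,0,-0.4],
    [0,0,-0.4],
    [-0.3,0,0],
    [-0.3,0,0],
    [-0.3,0,0],
  ],
  twist=[0,0,0,0,0,0,0,0,0,0],
)

```text
time_s: 15.78
position: [0.4237, -0.1919, 0.226]
tool_rot: [[0.051, 0.999, 0.001], [0.999, -0.051, -0.0], [-0.0, 0.001, -1.0]]
ft_force: [0.7, -0.5, 0.2]
grip_width: 0.0853
gripper_force: 0.0
```

step_arm(
  fingers=[-1,-1,-1,-1,-1,-1,-1,-1,-1],
  travel=[
    [-0.4,-0.1,0],
    [-0.4,-0.1,0],
    [-0.4,-0.1,0],
    [-0.4,-0.1,0],
    [-0.4,0,0],
    [-0.4,0,0],
    [-0.3,0,0],
    [0,0,0],
    [0,0,0],
  ],
  twist=[0,0,0,0,0,0,0,0,0],
)

```text
time_s: 16.9
position: [0.3702, -0.4579, 0.2256]
tool_rot: [[0.051, 0.999, 0.0], [0.999, -0.051, 0.0], [0.0, -0.0, -1.0]]
ft_force: [-0.4, 1.0, 0.4]
grip_width: 0.0852
gripper_force: 0.0
```

Run:
```python
from h import *
np.set_printoptions(precision=4,suppress=True)
s=monitor.observe();print(s["position"],s["time_s"])
out=[]
for n,b in(("scene",(200,440,140,320)),("top",(190,450,110,330))):
    im,d=optics.get_image(n); a,bb,c0,d0=b; out.append(cv2.resize(im[c0:d0,a:bb],(400,400),interpolation=0))
    P=cloud(n,d,d>0); m=(abs(P[:,0]-.4287)<.045)&(abs(P[:,1]+.1013)<.1)
    for lo,hi in((.012,.03),(.035,.06)):
        Q=P[m&(P[:,2]>lo)&(P[:,2]<hi)]
        if len(Q)>5: print(n,lo,len(Q),cv2.minAreaRect(Q[:,:2].astype(np.float32)*1000),np.median(Q,0))
cv2.imwrite("pics/h4.png",np.hstack(out))
```

```text
[ 0.3702 -0.4579  0.2256] 16.9
scene 0.012 316 ((428.485595703125, -47.83015060424805), (65.11611938476562, 22.584957122802734), 85.38459014892578) [ 0.4291 -0.0414  0.0169]
scene 0.035 137 ((426.5561828613281, -97.8311538696289), (40.30710983276367, 20.13991355895996), 85.35690307617188) [ 0.4274 -0.0872  0.0421]
top 0.012 628 ((427.95458984375, -105.3009033203125), (169.78854370117188, 21.911781311035156), 87.11051177978516) [ 0.4278 -0.1276  0.0173]
top 0.035 268 ((427.27398681640625, -105.72941589355469), (43.278072357177734, 19.556333541870117), 89.67547607421875) [ 0.4282 -0.1058  0.0429]
```

View pics/h4.png

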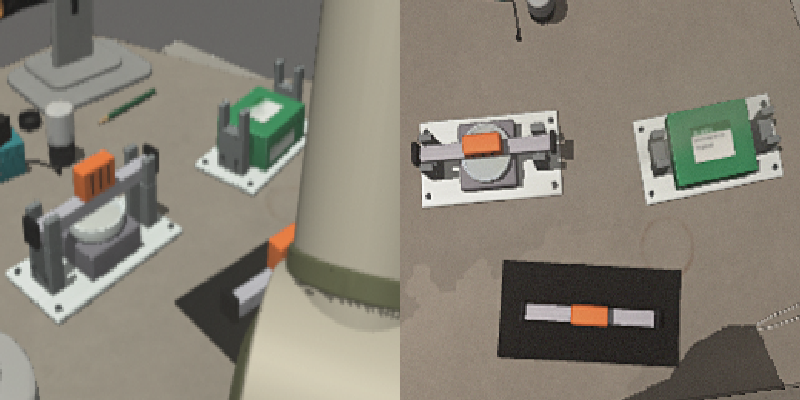

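The bar lies flat with its grip up on the mat. In the top view it is at (428,-105) mm against a mat centre of (430.6,-104.4), and both are turned 87.1°. The dish bar and the case have not moved, and the arm is clear.

```bash
python3 -c "from rig import close_job; print(close_job())"
```

```text
the job is handed in; nothing more can be done
None
```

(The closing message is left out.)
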